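# Take the left-hand-thread blade nut off the bench fan

## Robot

A 6-joint arm with a two-finger parallel gripper is mounted at the origin on the work surface. World frame = base frame: x ahead of the robot, y to its left, z up, the work surface at z = 0. Lengths are in m, angles in rad, forces in N, time in s.
With the tool pointing down it reaches from about 0.275 to 0.75 m from the base axis. Payload 10.2 kg.
Tool frame: the origin (TCP) lies midway between the tips of the shut fingers; the grasp point (between the pads) lies tcp_to_grasp behind it (tcp_to_grasp is the distance from the TCP to the grasp point, in m); z points along the fingers, y is the line along which they close (so a half turn about z gives the same grasp; the last joint's range is limited). The gripper opens to 88 mm and grips with 3 to 60 N. Pads are 18 mm wide; open, the fingers measure 123 mm over their backs; the gripper's body (75 mm by 187 mm) begins 45 mm behind the grasp point.
Start: joints at [0.998, 0.313, 1.498, -0, 1.331, -0.223], TCP at [0.18, 0.493, 0.218] pointing down, gripper open.
Joint ranges: [-2.94, 2.94], [-0.97, 2.17], [0.19, 2.56], [-1.23, 4.37], [0.02, 3.11], [-2.88, 2.88]. Speed limits (rad/s): [2.39, 2.39, 3.01, 3.14, 3.14, 3.14].

## Interface

Orientations are given as a rotation vector (axis times angle).
In Python, from rig import * gives the robot as it stands.
- The arm moves only by the tool move_arm, never from a script. Its argument "series" is text: rows parted by semicolons, each of 4 numbers parted by spaces: the shift along the tool's x, y, z in units of 50 mm (1.0 is 50 mm), then the turn about the tool's z in units of 5 degrees (1.0 is 5 degrees). A call has 1 to 10 rows; each row shifts and turns the commanded pose from where the row before left it, along the tool's axes as they then stand; what a row does not reach is not made up. A row lasts 1/10 s, in which the tool goes at most 50 mm and 8.59 degrees, less where a joint would pass 70% of its speed; a pose out of reach is approached as far as the arm can. A call is refused whole if a number of a shift passes 1 or a number of a turn 1, either way. A call with a gripper value outside its range is refused whole. "fingers" is the opening, from -1 (shut) to 1 (fully open), set as the call begins (left out, the last holds). The fingers move at their own pace and stop on an object; "grip_force" is the grip in N (left out, the last holds). Time passes only in rows, so rows that do not move let the fingers close. It gives the time, the measured TCP pose, the force, the opening and the grip force at its end, in the units of the state.
- state(): the state, without advancing time (a new reading comes with each control period).
- camera(name): name is "scene" or "top" or "wrist"; returns a dict with "pixels" (480x640x3 uint8, blue, green, red), "intrinsics" (3x3 intrinsics, pixels), "dist_coeffs" ([k1, k2, p1, p2, k3] as OpenCV has them; the pictures are not rectified), "R" (3x3) and "t" (3): a world point X has camera coordinates R X + t; the wrist camera has in their place "mount" (4x4, takes a point from camera to tool coordinates, whose origin is the TCP and whose axes are the flange's). Camera axes: x right, y down, z forward; pixel columns grow to the right and rows downward; lengths in m; the calibration is good to about 2 mm. A picture is of the moment at which its call begins: read the wrist's pose just before it. There is no depth.
- job_done(): hands the job in; it is judged then, once.
The state is a dict: "t": time; "q": joint angles; "qd": joint speeds; "effort": joint torques, N m; "ee_pos": TCP position; "orientation": TCP orientation; "force": force on the tool from outside, world axes, zero at the start; "torque": the same for the moment, N m; "grip_width": opening from 0.0 (shut) to 1.0 (fully open); "finger_force": force on a finger pad.
Only numpy, scipy, OpenCV 4.12 (cv2) and the standard library are available. Lean on these libraries where they do the work, as an engineer would, in place of code of your own. Each camera call takes 0.05 s, during which the arm holds its last target. There are 200 camera calls.

## Task

The bench fan is being stripped for cleaning: unscrew the nut that holds its blade (it has a left-hand thread, so it loosens the opposite way from an ordinary nut) and stand it, open side down, in the wide bay of the parts tray. Do not tighten it, wrench it sideways or pull at it while the thread still holds, do not drop it, and leave the fan, the tray and everything around as they are.

Things in the scene. Friction and masses are not known exactly. Their poses are not given: they have to be found in the camera images.
- nut: black plastic blade nut: a hollow round cap with twelve shallow flats, 44 mm across, 46 mm high, closed bevelled top, about 50 g, at the very middle of the fan, axis vertical. Origin: centre of its open lower face; z up. Left-hand thread: clockwise seen from above (negative rotation about z) loosens it, and it climbs several mm in each half turn; counter-clockwise tightens it
- nut_grip (a point): point on the nut's axis, 30 mm above its lower face, a good height to grip it: fingertips 19 mm lower stay clear of the hub. The nut starts tight: the cushion presses it up against the thread with 5 to 15 N, and some 0.1 to 0.35 N m is needed to turn it at first (a grip of about 30 N does not slip). It is slack after a sixth to a third of a turn
- stub_top (a point): top of the threaded stub, on its axis, 48 mm above the hub's face. The nut comes free of the thread after 2.3 to 3.8 rad in all, not known beforehand: then a light lift raises it without resistance. Before that a lift is stopped by the thread, after up to 3 mm of free play once it is slack; let go, it stays on the thread. To clear the stub it must rise about 40 mm
- stub: fixed aluminium stub that carries the nut, thread 20 mm across with a plain nose above, upright at the fan's centre, hidden in the nut. Origin: on its axis at the hub's face, 8 to 12 mm below the nut at the start. The nut has about 1 mm of play sideways. Thrust on the nut, a pull while the thread holds, or tightening strains it: at most 30 N in all, the cushion's push included, so keep the force felt at the wrist under some 8 N
- cushion: rubber ring between hub and nut, 36 mm outside, 24 mm inside, 8 mm high; works up and down on the stub as a spring of 2.5 N/mm over 6 mm. Origin: centre of its lower face. The nut must not press on it with more than 30 N, as happens when it is tightened further
- fan: bench fan in a U bracket, head facing straight up, front guard off; fixed, blades wedged fast. Black round shell 244 mm across, rim 154 mm above the bench; five grey blades below the rim; hub 66 mm across, its face 150 mm above the bench. The bracket reaches 160 mm from the centre along the fan's x, at most 133 mm above the bench. Origin: on the bench under the centre; z up
- tray: tan open parts tray, fixed, 260 mm (its x) by 150 mm (its y), 36 mm high, walls and floor 4 mm thick; dividers 30 mm high run along y at x = -24, 26 and 76 mm. The bay at the -x end (towards the robot) is the wide one, 100 mm by 142 mm inside, empty; the three narrow bays hold small parts. Origin: centre of the underside
- tray_wide (a point): middle of the wide bay, on its floor, 4 mm above the bench; axes as the tray's
- knob_a: black potentiometer knob, 20 mm wide and 16 mm high, in a narrow bay of the tray; leave it be
- knob_b: another such knob in another narrow bay; leave it be
- standoff: aluminium stand-off, 10 mm thick and 18 mm high, in the outermost narrow bay; leave it be
- screwdriver: screwdriver 190 mm long lying between fan and tray; leave it be
- marker: grey marker pen, 15 mm thick and 135 mm long, lying beyond the screwdriver; leave it be
- wash_bottle: white plastic bottle, 60 mm wide and 150 mm high, beyond the fan and tray; leave it be
- di_box: bare aluminium instrument box 90 x 60 x 35 mm, beyond the fan and tray; leave it be
There are look-alikes about, which are no part of the job. Of the things like the nut, leave any that is brown or pink; of the rest the smaller one is meant.

How it is judged:
By the outcome, as a careful person would: the job done as asked, in the order asked, and still so for the second after the job is handed in, with the robot touching nothing.
It also fails if it takes over 72 s, if anything falls off the work surface, if the arm or the gripper's body presses on something with over 40 N, if the wrist force passes 120 N, or if a joint passes its speed limit or range.

## Working session

There is one attempt and no reset: what is moved stays moved. The work goes in short steps, Python scripts to look and compute and a tool call to move; the robot and the scene stay as the last step left them, time stands still between calls to the robot, and variables do not carry over. Pictures are saved under pics/ and viewed, at most 10 in all, crops included, and the job is handed in when it is done.

Besides the shell and the picture viewer there is one more tool, called after "Call:" by a JSON object that holds its "fn" and its "kwargs". move_arm: Moves the arm, as the interface text tells. Its arguments: {"type":"object","properties":{"series":{"type":"string"},"fingers":{"type":"number"},"grip_force":{"type":"number"}},"required":["series"]}

```bash
mkdir -p pics; python3 - <<'E'
from rig import *
import cv2,json
s=state();print(s)
for n in("scene","top"):
    c=camera(n);cv2.imwrite(f"pics/{n}0.png",c["pixels"]);print(n,c["intrinsics"],c["dist_coeffs"],c["R"],c["t"])
c=camera("wrist");print(c["mount"],c["intrinsics"],c["dist_coeffs"]);print([k for k in globals() if 'tcp' in k], globals().get('tcp_to_grasp'))
E
```

```text
{'t': 0.0, 'q': array([ 9.97581255e-01,  3.13415665e-01,  1.49842546e+00,  6.79918990e-07,
        1.33098733e+00, -2.23395084e-01]), 'qd': array([-0.00142237,  0.00108946,  0.0017348 ,  0.00043688,  0.0004992 ,
        0.00016735]), 'effort': array([-5.75281447e-04, -4.02195847e+01, -2.52276492e+01,  6.94992556e-02,
        3.51316750e-02, -9.25179711e-05]), 'ee_pos': array([0.1797932 , 0.49297025, 0.21738303]), 'orientation': array([-5.46615046e-01, -3.09318573e+00,  1.78855467e-03]), 'force': array([ 0.81292452,  0.02944613, -0.3275035 ]), 'torque': array([ 0.01006792, -0.05191938, -0.04522097]), 'finger_force': 0.0, 'grip_width': 1.0012806893532225}
scene [[549.94739014   0.         320.01352664]
 [  0.         549.94739014 245.76666129]
 [  0.           0.           1.        ]] [0.01206432 0.         0.         0.         0.        ] [[-0.47541045  0.87972767 -0.00800825]
 [ 0.65280278  0.3466473  -0.67356082]
 [-0.58977406 -0.32544566 -0.73908841]] [ 0.29471992 -0.21014932  1.3740497 ]
top [[498.86337675   0.         320.45695571]
 [  0.         498.86337675 247.12096177]
 [  0.           0.           1.        ]] [-0.03385813  0.          0.          0.          0.        ] [[-0.03035684 -0.99952175 -0.00589279]
 [-0.99627018  0.03073345 -0.08062988]
 [ 0.08077243  0.00342314 -0.99672669]] [-0.02421253  0.50847516  0.97881065]
[[ 1.16789575e-03 -9.55902539e-01 -2.93681751e-01  7.63546195e-02]
 [ 9.99999298e-01  1.05738810e-03  5.35051814e-04 -6.63311262e-04]
 [-2.00921798e-04 -2.93682170e-01  9.55903103e-01 -1.67638502e-01]
 [ 0.00000000e+00  0.00000000e+00  0.00000000e+00  1.00000000e+00]] [[338.35450299   0.         312.45885351]
 [  0.         338.35450299 239.50636349]
 [  0.           0.           1.        ]] [-0.05953933  0.          0.          0.          0.        ]
['tcp_to_grasp'] 0.0187
```

View pics/scene0.png

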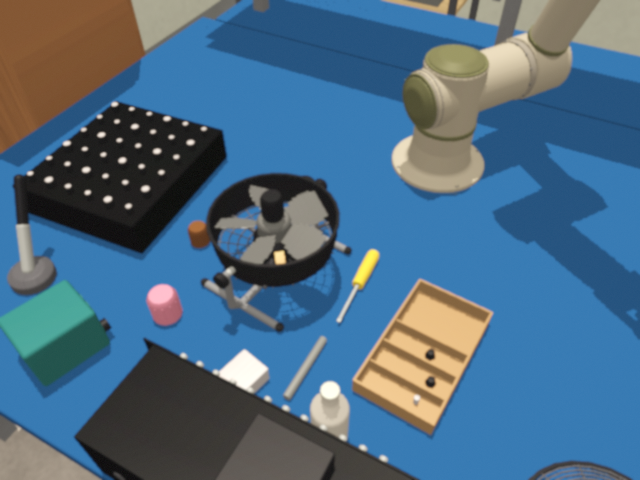

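View pics/top0.png

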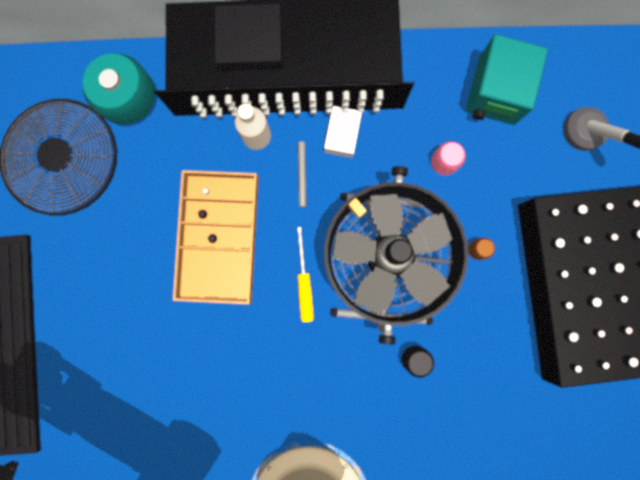

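The scene view shows the fan, with the nut's top at about (272,197). In the top view the nut is at (400,251), the tray runs from (175,170) to (257,303) with its wide bay at about (214,275), and a black look-alike stands on the bench at (419,361).

```bash
cat > h.py <<'E'
from rig import *
import cv2,numpy as np
from scipy.spatial.transform import Rotation as Ro
def ray(c,uv,s=None):
    p=cv2.undistortPoints(np.array([[uv]],float),np.array(c["intrinsics"]),np.array(c["dist_coeffs"]))[0,0]
    d=np.array([*p,1.])
    if "R" in c: R=np.array(c["R"]);return -R.T@np.array(c["t"]),R.T@d
    T=np.array(c["mount"]);R=Ro.from_rotvec(s["orientation"]).as_matrix()
    return s["ee_pos"]+R@T[:3,3],R@T[:3,:3]@d
def onz(c,uv,z,s=None):
    o,d=ray(c,uv,s);return o+d*(z-o[2])/d[2]
def tri(a,b):
    (o1,d1),(o2,d2)=a,b
    k=np.linalg.lstsq(np.c_[d1,-d2],o2-o1,rcond=None)[0]
    p,q=o1+k[0]*d1,o2+k[1]*d2;return (p+q)/2,np.linalg.norm(p-q)
E
python3 - <<'E'
from h import *
ct,cs=camera("top"),camera("scene")
def blobs(c,box,thr):
    x0,y0,x1,y1=box;g=c["pixels"][y0:y1,x0:x1].max(2);m=(g<thr).astype(np.uint8)
    n,l,st,ce=cv2.connectedComponentsWithStats(m)
    return [(st[i].tolist(),(ce[i]+[x0,y0]).round(1).tolist()) for i in range(1,n) if st[i,4]>60]
for thr in(35,50):print(thr,blobs(ct,(375,228,425,275),thr),blobs(ct,(395,340,445,385),thr),blobs(cs,(250,185,295,225),thr))
hsv=cv2.cvtColor(ct["pixels"],cv2.COLOR_BGR2HSV)
m=cv2.inRange(hsv,(5,60,60),(25,255,255));m[:, :160]=0;m[:,275:]=0
cn=max(cv2.findContours(m,0,2)[0],key=cv2.contourArea);b=cv2.boxPoints(cv2.minAreaRect(cn));print(b)
W=np.array([onz(ct,p,.036) for p in b]);print(W.round(4),np.linalg.norm(W-np.roll(W,1,0),axis=1))
print("nut",onz(ct,(400,251),.206),tri(ray(ct,(400,250.5)),ray(cs,(271.5,197))))
o=np.hstack([cv2.resize(ct["pixels"][220:390,340:480],None,fx=3,fy=3,interpolation=2),cv2.resize(cs["pixels"][150:320,190:310],None,fx=3,fy=3,interpolation=2)])
cv2.imwrite("pics/c1.png",o)
E
```

```text
35 [] [([8, 7, 19, 22, 137], [409.2, 354.4])] [([11, 0, 34, 37, 593], [277.2, 201.8])]
50 [([11, 13, 15, 22, 96], [390.0, 253.9])] [([7, 7, 24, 24, 175], [409.5, 354.8])] [([8, 0, 37, 37, 724], [276.4, 201.7])]
[[172.78328 299.7567 ]
 [180.3181  169.15295]
 [257.65686 173.6148 ]
 [250.12202 304.21857]]
[[0.4115 0.2534 0.036 ]
 [0.6719 0.2366 0.036 ]
 [0.6575 0.0812 0.036 ]
 [0.3984 0.1012 0.036 ]] [0.15274973 0.2609627  0.15606654 0.2598843 ]
nut [ 0.48212991 -0.16970333  0.206     ] (array([ 0.48361961, -0.17119585,  0.19972516]), np.float64(0.0010525752422693737))
```

View pics/c1.png

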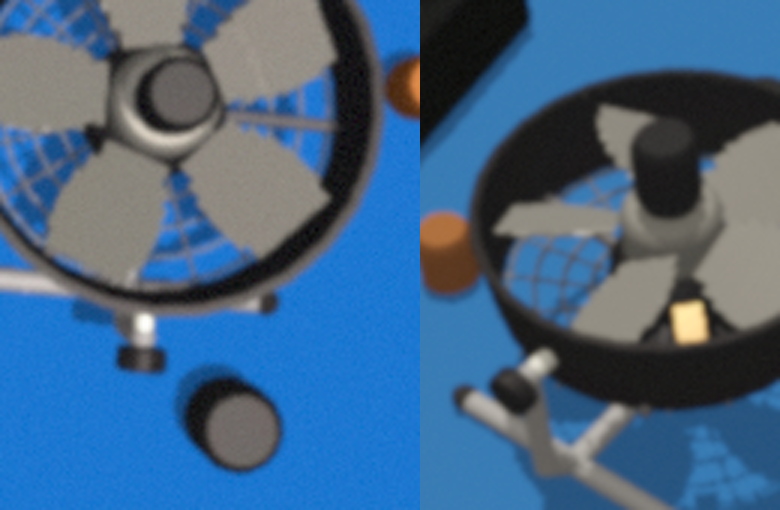

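The nut is at about (0.482,-0.170) with its top near 0.20, which fits the given heights. The tray sides come out at 0.26 x 0.153, with yaw about -0.07. The crop shows the nut on the hub and a larger black look-alike on the bench. Next I approach above the nut.

```bash
cat >> h.py <<'E'
def to(p):
    s=state();R=Ro.from_rotvec(s["orientation"]).as_matrix()
    return (R.T@(np.array(p)-s["ee_pos"])/.05).round(3)
E
python3 -c "
from h import *
R=Ro.from_rotvec(state()['orientation']).as_matrix();print(R.round(3),to((.482,-.17,.28)))"
```

```text
[[-0.939  0.343 -0.   ]
 [ 0.343  0.939 -0.   ]
 [ 0.    -0.001 -1.   ]] [-10.222 -10.389  -1.242]
```

Call:
{"fn": "move_arm", "kwargs": {"series": "0 0 -0.62 0;-0.3 -0.3 -0.62 0;-0.6 -0.61 0 0;-0.6 -0.61 0 0;-0.6 -0.61 0 0;-0.6 -0.61 0 0;-0.6 -0.61 0 0;-0.6 -0.61 0 0;-0.6 -0.61 0 0;-0.6 -0.61 0 0", "fingers": 1}}

```text
t: 1.25
ee_pos: [0.331, 0.1609, 0.2801]
orientation: [0.546, 3.093, 0.0]
force: [0.2, 1.1, -0.3]
grip_width: 0.998
finger_force: 0.0
```

Call:
{"fn": "move_arm", "kwargs": {"series": "-0.6 -0.61 0 0;-0.6 -0.61 0 0;-0.6 -0.61 0 0;-0.6 -0.61 0 0;-0.6 -0.61 0 0;-0.6 -0.61 0 0;-0.6 -0.61 0 0;-0.5 -0.5 0 0;-0.3 -0.3 0 0;0 0 0 0"}}

```text
t: 2.25
ee_pos: [0.479, -0.1632, 0.2791]
orientation: [-0.55, -3.092, -0.0]
force: [0.2, 0.3, -0.6]
grip_width: 0.998
finger_force: 0.0
```

Call:
{"fn": "move_arm", "kwargs": {"series": "0 0 0 -1;0 0 0 -1;0 0 0 -1;0 0 0 -1;0 0 0 -1;0 0 0 -1;0 0 0 -1;0 0 0 -1;0 0 0 -1;0 0 0 0"}}

```text
t: 3.25
ee_pos: [0.4784, -0.1604, 0.2801]
orientation: [-0.681, 3.067, 0.0]
force: [0.2, 0.2, -0.2]
grip_width: 1.0
finger_force: 0.0
```

```bash
python3 - <<'E'
from h import *
s=state();print(s['t'],s['q'].round(3),s['ee_pos'],s['orientation'],s['force'],s['torque'],to((.482,-.17,.28)))
c=camera("wrist");cv2.imwrite("pics/w1.png",c["pixels"])
E
```

```text
3.25 [-0.556  0.229  1.445  0.     1.467 -2.564] [ 0.47844108 -0.16035161  0.28011448] [-6.81150964e-01  3.06669710e+00  7.64870885e-05] [ 0.21338231  0.21701124 -0.1859623 ] [0.04341534 0.10798625 0.03289406] [ 0.017 -0.205  0.002]
```

View pics/w1.png

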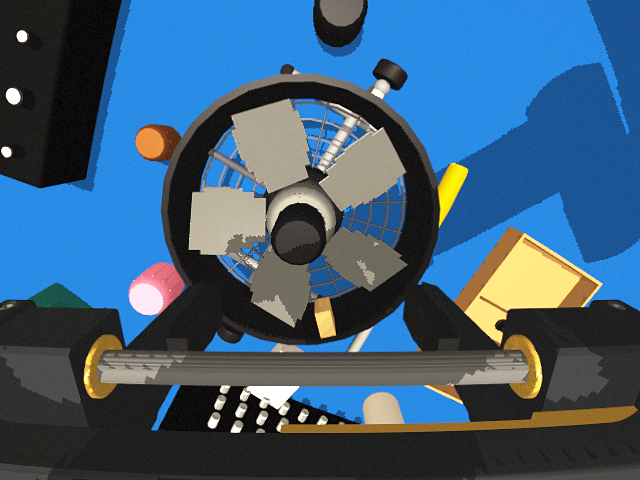

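The wrist view shows the nut's top face at about (298,238), the gripper fingers on both sides, and the fan rim around it.

```bash
python3 - <<'E'
from h import *
s=state();c=camera("wrist");g=cv2.cvtColor(c["pixels"],cv2.COLOR_BGR2GRAY)
print(g[238,255:345:3],g[195:280:3,298])
for lo,hi in((35,75),(40,85),(45,90)):
    m=((g>lo)&(g<hi)).astype(np.uint8);n,l,st,ce=cv2.connectedComponentsWithStats(cv2.morphologyEx(m,cv2.MORPH_OPEN,np.ones((3,3))),connectivity=4)
    i=l[238,298]
    if i:
        cn=max(cv2.findContours((l==i).astype(np.uint8),0,2)[0],key=cv2.contourArea);e=cv2.fitEllipse(cn);print(st[i],ce[i],e)
        P=onz(c,e[0],.206,s);print(P,to((P[0],P[1],.28)))
E
```

```text
[111 111 114 118  66  78  25  58  68  65  69  66  66  67  64  64  64  67
  60  62  63  65  17  12 104  73 105 106 108 108] [203 223 231  22  21  21  22  30  28  75  67  67  66  67  62  65  60  64
  27  32  37  35  35  12 111 108 112 114 110]
[276 221  44  32 917] [295.42202835 236.19083969] ((294.28643798828125, 236.50698852539062), (24.10420036315918, 51.150753021240234), 75.9664306640625)
[ 0.47994052 -0.1748542   0.206     ] [ 0.094 -0.27   0.001]
[276 221  44  32 975] [295.40923077 235.4225641 ] ((294.79156494140625, 235.64918518066406), (26.32965850830078, 49.448055267333984), 75.46507263183594)
[ 0.47917286 -0.17478473  0.206     ] [ 0.107 -0.262  0.001]
[276 221  44  32 965] [295.44248705 235.40518135] ((295.1883239746094, 235.66403198242188), (26.740068435668945, 46.90538024902344), 74.7526626586914)
[ 0.47905872 -0.17451195  0.206     ] [ 0.107 -0.256  0.001]
```

```bash
python3 - <<'E'
from h import *
s=state();c=camera("wrist");ct=camera("top");cs=camera("scene")
for uv in((298,241.5),(298,243)):
    P=onz(c,uv,.206,s);print(P,to((*P[:2],.28)))
    print(tri(ray(c,uv,s),ray(ct,(400.5,251))))
g=cv2.cvtColor(c["pixels"],cv2.COLOR_BGR2GRAY)
cv2.imwrite("pics/w2.png",np.clip(cv2.resize(c["pixels"][190:290,240:360],None,fx=6,fy=6,interpolation=0)*2.0,0,255).astype(np.uint8))
# fan rim outer circle, top edge z=.154, from top view
m=(ct["pixels"].max(2)<60).astype(np.uint8);m[:, :320]=0;m[:,475:]=0;m[:175]=0;m[335:]=0
E
```

```text
[ 0.48234568 -0.17091265  0.206     ] [ 0.016 -0.21  -0.   ]
(array([ 0.48229115, -0.17073177,  0.20562356]), np.float64(0.00044058194535155556))
[ 0.48342101 -0.17042932  0.206     ] [-0.008 -0.21  -0.   ]
(array([ 0.48223641, -0.17039598,  0.20875537]), np.float64(0.0008810130299378601))
```

View pics/w2.png

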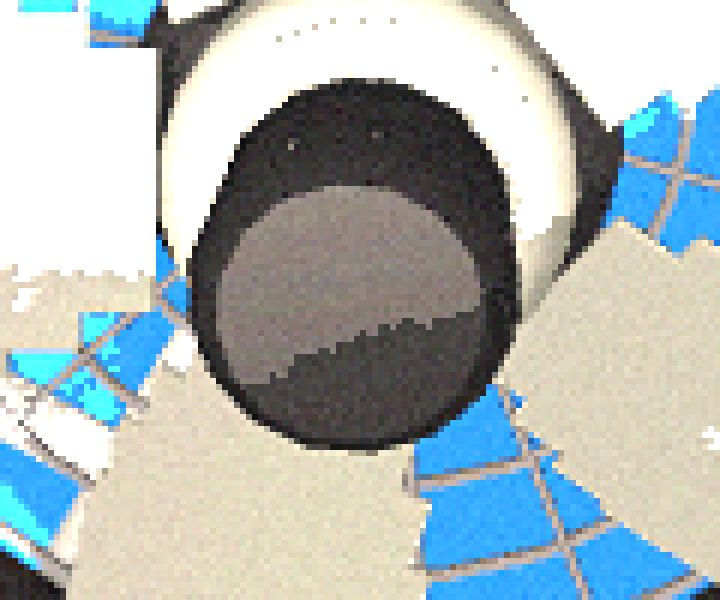

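The crop shows the top face centred at pixel (298.5,242), half of it in the gripper's shadow. That gives nut (0.483,-0.1707) and top z of about 0.206. Now I centre over it and descend to TCP z 0.172.

Call:
{"fn": "move_arm", "kwargs": {"series": "0 -0.21 0 0;0 0 0.3 0;0 0 0.3 0;0 0 0.3 0;0 0 0.3 0;0 0 0.3 0;0 0 0.25 0;0 0 0.25 0;0 0 0.16 0;0 0 0 0"}}

```text
t: 4.5
ee_pos: [0.4829, -0.1708, 0.1709]
orientation: [0.678, -3.066, -0.002]
force: [-0.2, 0.1, 0.3]
grip_width: 0.999
finger_force: 0.0
```

```bash
python3 - <<'E'
from h import *
s=state();print(s['force'],s['torque'],s['ee_pos'],to((.483,-.1707,.1715)))
E
```

```text
[-0.21537802  0.06404135  0.2700773 ] [ 0.07227251  0.05024797 -0.0286695 ] [ 0.48286855 -0.17083238  0.17094107] [-0.003  0.001 -0.011]
```

Centred with clear forces. Now I close at 30 N.

Call:
{"fn": "move_arm", "kwargs": {"series": "0 0 0 0;0 0 0 0;0 0 0 0;0 0 0 0;0 0 0 0;0 0 0 0;0 0 0 0;0 0 0 0;0 0 0 0;0 0 0 0", "fingers": -1, "grip_force": 32}}

```text
t: 5.5
ee_pos: [0.4831, -0.1707, 0.172]
orientation: [0.679, -3.067, -0.001]
force: [-1.6, 2.9, 1.6]
grip_width: 0.49
finger_force: 32.0
```

Call:
{"fn": "move_arm", "kwargs": {"series": "0 0 -0.001 0.6;0 0 -0.002 0.8;0 0 -0.002 1;0 0 -0.002 1;0 0 0 0"}}

```text
t: 6.0
ee_pos: [0.4833, -0.1712, 0.1726]
orientation: [-0.217, 3.134, -0.001]
force: [-1.1, 0.3, 3.8]
grip_width: 0.491
finger_force: 32.0
```

```bash
cat > st.py <<'E'
from h import *
s=state();R=Ro.from_rotvec(s["orientation"]).as_matrix()
print('t',s['t'],'q6',s['q'][5].round(3),'pos',s['ee_pos'].round(5),'F',s['force'].round(2),'Ftool',(R.T@s['force']).round(2),'T',s['torque'].round(3),'w',round(s['grip_width'],3))
E
python3 st.py
```

```text
t 6.0 q6 -2.278 pos [ 0.48332 -0.17119  0.17264] F [-1.05  0.3   3.81] Ftool [ 1.    0.44 -3.81] T [ 0.059  0.223 -0.062] w 0.491
```

Call:
{"fn": "move_arm", "kwargs": {"series": "0 0 -0.01 0.5;0 0 -0.005 1;0 0 -0.004 1;0 0 -0.004 1;0 0 -0.004 1;0 0 0 0"}}

```text
t: 6.6
ee_pos: [0.4834, -0.171, 0.1738]
orientation: [0.396, 3.116, -0.001]
force: [-0.8, 1.3, 3.3]
grip_width: 0.487
finger_force: 32.0
```

```bash
python3 st.py
```

```text
t 6.6 q6 -1.887 pos [ 0.48339 -0.17104  0.17385] F [-0.77  1.26  3.31] Ftool [ 1.05  1.03 -3.31] T [ 0.078  0.008 -0.062] w 0.487
```

Call:
{"fn": "move_arm", "kwargs": {"series": "0 0 -0.01 1;0 0 -0.005 1;0 0 -0.005 1;0 0 -0.005 1;0 0 -0.005 1;0 0 -0.005 1;0 0 0 0"}}

```text
t: 7.3
ee_pos: [0.4833, -0.171, 0.1753]
orientation: [1.187, 2.908, -0.0]
force: [0.6, -0.1, 0.3]
grip_width: 0.489
finger_force: 32.0
```

```bash
python3 st.py
```

```text
t 7.3 q6 -1.365 pos [ 0.48328 -0.17095  0.17532] F [ 0.56 -0.15  0.33] Ftool [-0.5   0.28 -0.33] T [-0.039 -0.068 -0.025] w 0.489
```

Call:
{"fn": "move_arm", "kwargs": {"series": "0 0 -0.005 1;0 0 -0.004 1;0 0 -0.005 1;0 0 -0.004 1;0 0 -0.005 1;0 0 -0.004 1;0 0 -0.005 1;0 0 -0.004 1;0 0 0 0"}}

```text
t: 8.2
ee_pos: [0.4831, -0.1708, 0.1769]
orientation: [-2.109, -2.328, 0.0]
force: [-0.2, -0.7, -0.2]
grip_width: 0.492
finger_force: 32.0
```

```bash
python3 st.py
```

```text
t 8.2 q6 -0.668 pos [ 0.48311 -0.17084  0.17692] F [-0.22 -0.68 -0.24] Ftool [-0.66 -0.28  0.24] T [-0.015  0.086  0.035] w 0.492
```

Call:
{"fn": "move_arm", "kwargs": {"series": "0 0 -0.004 1;0 0 -0.004 1;0 0 -0.004 1;0 0 -0.004 1;0 0 -0.005 1;0 0 -0.004 1;0 0 -0.004 1;0 0 -0.004 1;0 0 0 0"}}

```text
t: 9.1
ee_pos: [0.4831, -0.1708, 0.1787]
orientation: [-2.778, -1.467, 0.0]
force: [0.2, -0.3, 0.1]
grip_width: 0.493
finger_force: 32.0
```

```bash
python3 st.py
```

```text
t 9.1 q6 0.03 pos [ 0.48313 -0.17085  0.17867] F [ 0.22 -0.29  0.12] Ftool [-0.12  0.35 -0.12] T [-0.108  0.097  0.005] w 0.493
```

Call:
{"fn": "move_arm", "kwargs": {"series": "0 0 -0.005 1;0 0 -0.004 1;0 0 -0.004 1;0 0 -0.004 1;0 0 -0.005 1;0 0 -0.004 1;0 0 -0.004 1;0 0 -0.004 1;0 0 0 0"}}

```text
t: 10.0
ee_pos: [0.4832, -0.1708, 0.1805]
orientation: [3.112, 0.429, 0.0]
force: [1.0, 0.6, -0.3]
grip_width: 0.49
finger_force: 32.0
```

```bash
python3 st.py
```

```text
t 10.0 q6 0.728 pos [ 0.48317 -0.17085  0.18047] F [ 1.01  0.62 -0.3 ] Ftool [ 1.14 -0.32  0.3 ] T [-0.042  0.118 -0.033] w 0.49
```

Call:
{"fn": "move_arm", "kwargs": {"series": "0 0 -0.005 1;0 0 -0.004 1;0 0 -0.004 1;0 0 -0.004 1;0 0 -0.005 1;0 0 -0.004 1;0 0 -0.004 1;0 0 -0.004 1;0 0 0 0"}}

```text
t: 10.9
ee_pos: [0.4831, -0.1708, 0.1821]
orientation: [-3.071, 0.661, 0.0]
force: [0.4, 0.2, 0.3]
grip_width: 0.492
finger_force: 32.0
```

```bash
python3 st.py
```

```text
t 10.9 q6 1.426 pos [ 0.48312 -0.17082  0.18212] F [0.35 0.18 0.3 ] Ftool [ 0.25 -0.31 -0.3 ] T [0.038 0.149 0.039] w 0.492
```

Turned 3.99 rad in all, past the 3.8 maximum. Now a light test lift.

Call:
{"fn": "move_arm", "kwargs": {"series": "0 0 -0.02 0;0 0 -0.02 0;0 0 -0.02 0;0 0 0 0"}}

```text
t: 11.3
ee_pos: [0.4832, -0.1709, 0.1854]
orientation: [3.07, -0.666, 0.0]
force: [0.6, 0.4, -0.8]
grip_width: 0.491
finger_force: 32.0
```

Call:
{"fn": "move_arm", "kwargs": {"series": "0 0 -0.02 0;0 0 -0.02 0;0 0 0 0"}}

```text
t: 11.6
ee_pos: [0.4832, -0.1709, 0.1874]
orientation: [3.07, -0.667, 0.0]
force: [0.8, -1.1, -0.1]
grip_width: 0.49
finger_force: 32.0
```

Call:
{"fn": "move_arm", "kwargs": {"series": "0 0 -0.04 0;0 0 -0.06 0;0 0 -0.1 0;0 0 -0.1 0;0 0 -0.2 0;0 0 -0.2 0;0 0 -0.2 0;0 0 -0.3 0;0 0 -0.3 0;0 0 0 0"}}

```text
t: 12.6
ee_pos: [0.4838, -0.1712, 0.2645]
orientation: [3.068, -0.667, 0.006]
force: [0.9, 0.3, -0.2]
grip_width: 0.49
finger_force: 32.0
```

```bash
python3 - <<'E'
from h import *
s=state();R=Ro.from_rotvec(s["orientation"]).as_matrix()
print(s['t'],s['q'].round(2),s['ee_pos'],s['force'],R.round(3),to((.459,.173,.26)),'tooly yaw deg',np.degrees(np.arctan2(R[1,1],R[0,1])))
E
```

```text
12.6 [-0.57  0.25  1.45 -0.    1.43  1.43] [ 0.48379242 -0.17122052  0.26449005] [ 0.93076182  0.26386126 -0.17643555] [[ 0.91  -0.415  0.003]
 [-0.415 -0.91  -0.002]
 [ 0.004  0.001 -1.   ]] [-3.31  -6.057  0.073] tooly yaw deg -114.53636902349739
```

The nut is free and lifted. Now I turn to line the fingers up with the tray's y axis and carry it over the wide bay.

Call:
{"fn": "move_arm", "kwargs": {"series": "0 0 0 -1;0 0 0 -1;0 0 0 -1;0 0 0 -1;-0.1 -0.3 0 0;-0.1 -0.6 0 0;-0.1 -0.7 0 0;-0.1 -0.7 0 0;-0.1 -0.7 0 0;-0.1 -0.7 0 0"}}

```text
t: 13.6
ee_pos: [0.4669, 0.0182, 0.2621]
orientation: [-3.139, 0.128, 0.0]
force: [0.1, -0.4, -1.0]
grip_width: 0.488
finger_force: 32.0
```

Call:
{"fn": "move_arm", "kwargs": {"series": "-0.1 -0.7 0 0;-0.1 -0.7 0 0;-0.1 -0.7 0 0;-0.09 -0.6 0 0;0 -0.4 0 0;0 -0.03 0 0;0 0 0 0;0 0 0 0"}}

```text
t: 14.4
ee_pos: [0.4606, 0.1729, 0.2621]
orientation: [3.139, -0.127, -0.0]
force: [0.4, 0.3, -0.1]
grip_width: 0.494
finger_force: 32.0
```

```bash
python3 - <<'E'
from h import *
s=state();print(s['t'],s['q'].round(2),s['ee_pos'],s['orientation'].round(3),s['force'],to((.459,.173,.26)))
R=Ro.from_rotvec(s["orientation"]).as_matrix();print(R.round(3))
c=camera("wrist");cv2.imwrite("pics/w3.png",c["pixels"])
E
```

```text
14.4 [ 0.12  0.21  1.52 -0.    1.42  1.77] [0.46057837 0.17294316 0.26213054] [ 3.139 -0.127 -0.   ] [ 0.38500202  0.31372575 -0.0770741 ] [-0.032  0.001  0.043]
[[ 0.997 -0.081 -0.   ]
 [-0.081 -0.997 -0.   ]
 [-0.     0.    -1.   ]]
```

View pics/w3.png

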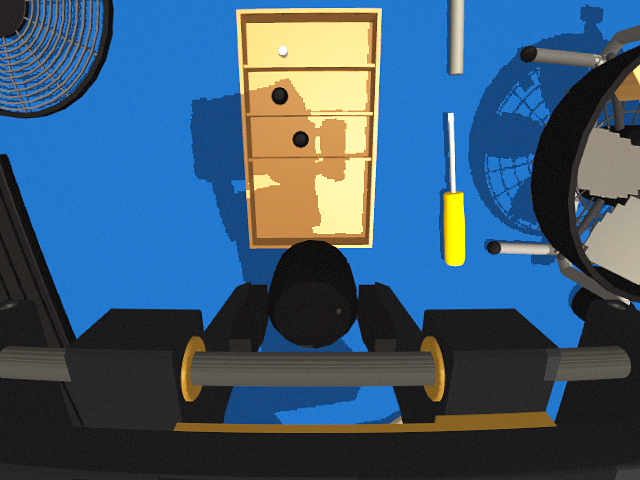

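The wrist view shows the nut held upright. The wide bay's outer edge runs from (250,247) to (372,247), and its divider is at row 157 from x=251 to 371.

```bash
python3 - <<'E'
from h import *
s=state();c=camera("wrist")
P=[onz(c,u,z,s)[:2] for u,z in(((249.5,247.5),.036),((372.5,247.5),.036),((251,157.5),.03),((370.5,158),.03),((237,9.5),.036),((382,9.5),.036))]
for p in P:print(p.round(4))
a=(P[0]+P[1])/2;d=(P[2]+P[3])/2;f=(P[4]+P[5])/2
u=(f-a)/np.linalg.norm(f-a);print('len',np.linalg.norm(f-a),'w',np.linalg.norm(P[0]-P[1]),'div',np.linalg.norm(d-a),'yaw',np.degrees(np.arctan2(u[1],u[0])))
w=a+.054*u;print('wide',w,to((*w,.0155)))
E
```

```text
[0.4109 0.2539]
[0.3989 0.1031]
[0.5177 0.239 ]
[0.5062 0.1013]
[0.6695 0.2339]
[0.6574 0.0844]
len 0.25930112728034904 w 0.15125209325595104 div 0.10741170204285917 yaw -4.287238011691622
wide [0.45871647 0.17449795] [-0.045 -0.032  4.935]
```

Call:
{"fn": "move_arm", "kwargs": {"series": "-0.045 -0.03 0 0;0 0 0.5 0;0 0 0.6 0;0 0 0.6 0;0 0 0.6 0;0 0 0.6 0;0 0 0.6 0;0 0 0.5 0;0 0 0.4 0;0 0 0.3 0"}}

```text
t: 15.5
ee_pos: [0.4583, 0.1748, 0.026]
orientation: [3.139, -0.126, -0.002]
force: [0.1, 0.0, -0.9]
grip_width: 0.493
finger_force: 32.0
```

Call:
{"fn": "move_arm", "kwargs": {"series": "0 0 0.06 0;0 0 0.02 0;0 0 0 0;0 0 0 0"}}

```text
t: 15.9
ee_pos: [0.4592, 0.1752, 0.024]
orientation: [-3.139, 0.125, -0.002]
force: [-0.2, 0.1, -0.2]
grip_width: 0.496
finger_force: 32.0
```

Call:
{"fn": "move_arm", "kwargs": {"series": "0 0 0.04 0;0 0 0.04 0;0 0 0.02 0;0 0 0 0;0 0 0 0"}}

```text
t: 16.4
ee_pos: [0.4587, 0.1752, 0.0182]
orientation: [3.139, -0.124, -0.0]
force: [0.8, 0.4, -1.3]
grip_width: 0.492
finger_force: 32.0
```

Call:
{"fn": "move_arm", "kwargs": {"series": "0 0 0.01 0;0 0 0.01 0;0 0 0 0;0 0 0 0"}}

```text
t: 16.8
ee_pos: [0.4587, 0.1752, 0.0172]
orientation: [-3.139, 0.124, -0.0]
force: [0.2, 0.8, -0.3]
grip_width: 0.489
finger_force: 32.0
```

Call:
{"fn": "move_arm", "kwargs": {"series": "0 0 0.01 0;0 0 0.01 0;0 0 0 0;0 0 0 0"}}

```text
t: 17.2
ee_pos: [0.4588, 0.1752, 0.0165]
orientation: [3.139, -0.124, 0.0]
force: [-1.4, -2.0, 5.6]
grip_width: 0.493
finger_force: 32.0
```

Call:
{"fn": "move_arm", "kwargs": {"series": "0 0 0.01 0;0 0 0 0;0 0 0 0"}}

```text
t: 17.5
ee_pos: [0.4589, 0.1752, 0.0165]
orientation: [3.139, -0.124, 0.001]
force: [-3.9, -1.5, 12.3]
grip_width: 0.493
finger_force: 32.0
```

The nut is on the floor. I ease off, then open gently to 66 mm.

Call:
{"fn": "move_arm", "kwargs": {"series": "0 0 -0.01 0;0 0 0 0", "grip_force": 10}}

```text
t: 17.7
ee_pos: [0.4589, 0.1752, 0.0164]
orientation: [-3.139, 0.124, -0.001]
force: [-0.8, -0.9, 4.0]
grip_width: 0.5
finger_force: 10.0
```

Call:
{"fn": "move_arm", "kwargs": {"series": "0 0 0 0;0 0 0 0;0 0 0 0;0 0 0 0;0 0 0 0;0 0 0 0", "fingers": 0.5}}

```text
t: 18.3
ee_pos: [0.4587, 0.1752, 0.0162]
orientation: [-3.139, 0.125, 0.0]
force: [-0.3, -0.0, -1.4]
grip_width: 0.749
finger_force: 0.0
```

Call:
{"fn": "move_arm", "kwargs": {"series": "0 0 -0.1 0;0 0 -0.2 0;0 0 -0.3 0;0 0 -0.4 0;0 0 -0.5 0;0 0 -0.6 0;0 0 -0.6 0;0 0 -0.6 0;0 0 -0.6 0;0 0 0 0"}}

```text
t: 19.3
ee_pos: [0.4601, 0.1754, 0.2157]
orientation: [-3.138, 0.124, -0.012]
force: [-0.1, 0.3, -0.7]
grip_width: 0.752
finger_force: 0.0
```

Call:
{"fn": "move_arm", "kwargs": {"series": "-0.5 0 0 0;-0.8 0 0 0;-0.5 0 0 0;0 0 0 0"}}

```text
t: 19.7
ee_pos: [0.3666, 0.1826, 0.2112]
orientation: [3.139, -0.122, -0.001]
force: [0.3, -0.2, 0.6]
grip_width: 0.747
finger_force: 0.0
```

```bash
python3 - <<'E'
from h import *
s=state();print(s['t'],s['ee_pos'],s['force'])
a=camera("top")["pixels"];b=camera("scene")["pixels"]
o=np.hstack([cv2.resize(a[150:320,160:290],None,fx=3,fy=3),cv2.resize(b[270:440,350:480],None,fx=3,fy=3)])
cv2.imwrite("pics/f.png",o)
E
```

```text
19.7 [0.36661128 0.18257045 0.21122323] [ 0.30945221 -0.19410937  0.62405621]
```

View pics/f.png

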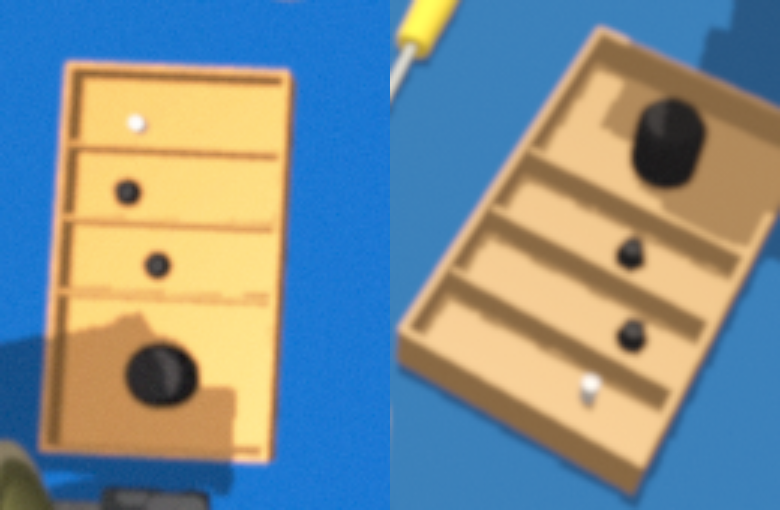

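The nut stands upright in the middle of the wide bay, at about (160,375) in the left crop and (668,142) in the right. The knobs and stand-off are still in their bays and the gripper is clear.

```bash
python3 -c "
from rig import *
print(job_done())"
```

```text
the job is handed in; nothing more can be done
None
```

The nut was turned clockwise about 4 rad until it came free, then stood open side down in the middle of the tray's wide bay; the job is handed in at about 20 s, and the final pictures show the tray's other parts where they were.

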